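# Close up the bench polisher

## Task

A copper spout is already in the bowl of the bench polisher; close the polisher up ready to run. Turn its lock collar back to the open mark, set the lid into the mouth of the bowl so that it lies flat with its notches over the keys, then turn the collar clockwise by its grip until it stops at the locked mark. Leave the jar, the wax tin and the pliers where they are.

Things in the scene. Friction and masses are not known exactly. Their poses are not given: they have to be found in the camera images.
- polisher: bench polisher, fixed, on a 4 mm steel plate. Origin: centre of its underside, z up (heights of polisher and collar count from there); its front (speed knob, rocker switch) faces its own -x. Grey square housing 160 x 160 mm, 52 mm high, with an open round grey bowl on its axis: inner radius 61 mm, floor at z = 60 mm. A flange of radius 102 mm rings the bowl at z = 100 to 106 mm
- bowl_mouth (a point): on the bowl's axis at the lid's ledge, z = 112 mm above the polisher's underside; axes as the polisher's. The ledge runs from radius 61 to 70.5 mm, inside a bore of radius 70.5 mm. Three keys 8 mm high and 17 mm wide stand on the ledge at azimuths 0, 120, 240 degrees about z from the polisher's +x
- lock_collar (a joint): angle of the dark lock collar, a ring (outer radius 86 mm, z = 108 to 132 mm) held on the bowl's rim: 0 = open (a stop), grows clockwise seen from above, stops at 1.047 = locked. Friction 0.3 N m, no spring. Its 3 tabs (20 degrees wide, inwards to radius 58 mm, z = 124 to 132 mm) stand over the keys when open: only then the lid passes. Locked, they stand 2 mm above the lid and hold it
- collar_grip (a point): point to grip: on the axis of the collar's upright round black grip, 16 mm in diameter, reaching from z = 124 to 168 mm on a crank arm, 118 mm from the bowl's axis; this point is at z = 152 mm, above the collar. Its azimuth in the polisher's frame is 140 degrees minus the collar angle: 140 when open, 80 when locked
- locked_mark (a point): raised white bar on the bowl's flange at azimuth 150 degrees of the polisher's frame, 95 mm from the axis: the white pointer on the collar's outside, 70 degrees counterclockwise of the crank arm, stands at it when locked. A small raised white ring at azimuth 210 degrees marks open
- lid: loose white plastic lid, 136 mm across, 10 mm thick, 0.22 kg, flat on the counter, handle up. Origin: centre of its underside, z up. 3 notches 30 degrees wide, down to radius 56 mm, at azimuths 0, 120, 240 degrees from its +x; seated, they straddle the keys (play 2.5 mm, 5 degrees). Black bar handle over the centre along its y: 86 mm long, 14 mm wide, z = 26 to 42 mm, on feet at y = +-34 mm
- spout: curved copper spout, 97 x 38 x 30 mm, 0.07 kg, lying on the floor of the bowl, where it stays; it does not reach up to the lid. Origin: centre of its underside
- flux_jar: white jar with blue lid, 69 mm in diameter, 77 mm high, bystander; origin: centre of the underside
- pliers: steel pliers, 127 mm long, 11 mm high, lying flat, bystander; origin: centre of the underside
- wax_tin: flat round brass tin, 62 mm in diameter, 23 mm high, bystander; origin: centre of the underside

How it is judged:
By the outcome, as a careful person would: the job done as asked, in the order asked, and still so for the second after the job is handed in, with the robot touching nothing.
It also fails if it takes over 58 s, if anything falls off the work surface, if the arm or the gripper's body presses on something with over 40 N, if the wrist force passes 120 N, or if a joint passes its speed limit or range.

## Robot

A 7-joint arm with a two-finger parallel gripper is mounted at the origin on a cart in front of the work surface, level with it; the furniture and walls round the work are solid. World frame = base frame: x ahead of the robot, y to its left, z up, the work surface at z = 0. Lengths are in m, angles in rad, forces in N, time in s.
With the tool pointing down it reaches from about 0.425 to 0.925 m from the base axis. Payload 6.8 kg.
Tool frame: the origin (TCP) lies on the centre line of the jaws, within the pads' length; the fingertips stand 8 mm ahead of it and the grasp point (between the pads) lies 11 mm behind it (bot.tips_ahead is the distance from the TCP to the fingertips, in m); z points along the fingers, y is the line along which they close (so a half turn about z gives the same grasp; the last joint's range is limited). The gripper opens to 85 mm and grips with 20 to 120 N. Pads are 22 mm wide; open, the fingers measure 114 mm over their backs; the gripper's body (76 mm by 85 mm) begins 54 mm behind the grasp point. The pads swing forward as they close: fully open they stand 13 mm farther back than shut.
Start: joints at [-1.335, 0.477, 0.022, 1.555, -0.011, 1.109, -0.083], TCP at [0.228, 0.636, 0.239] pointing down, gripper open.
Joint ranges: [-2.96, 2.96], [-0.34, 2.1], [-1.41, 1.46], [0.24, 2.44], [-1.37, 4.51], [0.17, 1.92], [-2.96, 2.96]. Speed limits (rad/s): [2.39, 2.39, 3.14, 3.14, 3.14, 3.14, 3.14].

## Interface

Orientations are given as a unit quaternion [w, x, y, z].
In Python, from station import bot gives the robot as it stands.
- The arm moves only by the tool send_rows, never from a script. Its argument "deltas" is text: rows parted by semicolons, each of 4 numbers parted by spaces: the shift along the tool's x, y, z in m, then the turn about the tool's z in degrees. In form: x y z spin; .... A call has 1 to 5 rows; each row is the pose to reach, as a shift and turn from the pose commanded when the call began, along the tool's axes at that moment; what a row does not reach only later rows make up. A row lasts 1/10 s, in which the tool goes at most 50 mm and 8.59 degrees, less where a joint would pass 70% of its speed; a pose out of reach is approached as far as the arm can. A call with a gripper value outside its range is refused whole. "claw" is the opening, from 0 (shut) to 1 (fully open), set as the call begins (left out, the last holds). The fingers move at their own pace and stop on an object; "force" is the grip in N (left out, the last holds). Time passes only in rows, so rows that repeat a pose let the fingers close. It gives the time, the measured TCP pose, the force, the opening and the grip force at its end, in the units of the state.
- bot.get_obs(): the state, without advancing time (a new reading comes with each control period).
- bot.read_camera(name): name is "side" or "top" or "wrist"; returns a dict with "img" (420x560x3 uint8, red, green, blue), "depth" (420x560 float32, m along the optical axis (not along the pixel's ray), 0 where there is no reading), "fx", "fy", "cx", "cy" (pixels), "camera_from_world" (4x4, takes a point from world to camera coordinates). Camera axes: x right, y up, looking along -z (the intrinsics and any distortion apply to the point x, -y, -z); pixel columns grow to the right and rows downward; lengths in m; the calibration is good to about 2 mm. A picture is of the moment at which its call begins.
- bot.hand_in(): hands the job in; it is judged then, once.
Trained networks look in a picture, given as the dict that the camera call returned (one of the last four; its "shot" number tells which), for a name from the list of things; names that differ only in an ending like _2 or _b are one class to them, and where a whole thing is asked for, a point or a joint stands for the part that bears it (a point fixed in the world has none). Each returns a list of dicts, best first, with "confidence" (0 to 1); they miss things now and then, are a little off and sometimes report something else, mostly with a low value. They report only what shows in the picture. A call takes as long as a camera call.
- bot.masks_of(picture, query): "mask" (420x560 bool, what is visible of it).
- bot.landmark_of(picture, query): "xyz" ([x, y, z] in m, in world coordinates, good to about 4 mm: a listed point, or the origin of a listed thing).
The state is a dict: "t": time; "q": joint angles; "joint_vel": joint speeds; "joint_torque": joint torques, N m; "eef_pos": TCP position; "tool_rot": TCP orientation; "contact_force": force on the tool from outside, world axes, zero at the start; "torque": the same for the moment, N m; "gripper_width": opening from 0.0 (shut) to 1.0 (fully open); "grasp_force": force on a finger pad.
Only numpy, scipy, OpenCV 4.12 (cv2) and the standard library are available. Lean on these libraries where they do the work, as an engineer would, in place of code of your own. Each camera call takes 0.05 s, during which the arm holds its last target. There are 200 camera calls.

## Working session

There is one attempt and no reset: what is moved stays moved. The work goes in short steps, Python scripts to look and compute and a tool call to move; the robot and the scene stay as the last step left them, time stands still between calls to the robot, and variables do not carry over. Pictures are saved under pics/ and viewed, at most 10 in all, crops included, and the job is handed in when it is done.

Besides the shell and the picture viewer there is one more tool, called as name(argument=value, ...) on one line, values as JSON. send_rows: Moves the arm, as the interface text tells. Its arguments: {"type":"object","properties":{"deltas":{"type":"string"},"claw":{"type":"number"},"force":{"type":"number"}},"required":["deltas"]}

```bash
mkdir -p pics
cat > h.py <<'E'
from station import bot
import numpy as np, cv2
def lm(p,q):
    r=bot.landmark_of(p,q)
    for d in r[:2]: print(q,np.round(d['xyz'],4),round(d['confidence'],2))
    return r
def cloud(p):
    d=p['depth'];v,u=np.mgrid[:420,:560]
    c=np.stack([(u-p['cx'])/p['fx']*d,-(v-p['cy'])/p['fy']*d,-d,np.ones_like(d)],-1)
    return (c@np.linalg.inv(p['camera_from_world']).T)[...,:3]
def save(p,n): cv2.imwrite('pics/'+n,p['img'][...,::-1])
E
python3 - <<'E'
from h import *
o=bot.get_obs();print(o)
for c in ['top','side']:
    p=bot.read_camera(c);save(p,c+'1.png');print(c,[k for k in p], np.round(np.linalg.inv(p['camera_from_world'])[:3,3],2))
    for q in ['polisher','bowl_mouth','collar_grip','locked_mark','lid','lock_collar','flux_jar','pliers','wax_tin']: lm(p,q)
E
```

```text
{'t': 0.0, 'q': array([-1.33511171,  0.47776795,  0.02231442,  1.55649622, -0.01152988,
        1.10928548, -0.08311858]), 'joint_vel': array([-0.00088084,  0.00092221, -0.00074823, -0.00012947,  0.00046111,
        0.00154867, -0.00142983]), 'joint_torque': array([-1.41181031e-04, -5.96461022e+01,  1.60813104e+00, -2.81190133e+01,
        1.25469381e-02,  9.60534060e-03, -2.61559939e-05]), 'eef_pos': array([0.22730124, 0.63494348, 0.23832786]), 'tool_rot': array([-1.08323570e-04,  1.71041226e-01,  9.85263448e-01, -9.08495823e-04]), 'contact_force': array([-0.75653593,  0.09893782,  0.26782212]), 'torque': array([ 0.04102698, -0.01968565,  0.01983557]), 'grasp_force': 0.0, 'gripper_width': 0.998393508482847}
top ['img', 'depth', 'fx', 'fy', 'cx', 'cy', 'camera_from_world', 'shot'] [ 0.39 -0.15  1.1 ]
polisher [ 0.464  -0.4235  0.0061] 0.94
bowl_mouth [ 0.4708 -0.4176  0.1136] 0.71
collar_grip [ 0.4807 -0.2987  0.1532] 0.62
locked_mark [ 0.3904 -0.3566  0.1133] 0.97
lid [ 0.5224 -0.1008  0.0024] 0.9Traceback (most recent call last):
  File "<stdin>", line 5, in <module>
  File "h.py", line 4, in lm
    r=bot.landmark_of(p,q)
ValueError: it knows: bowl_mouth, collar_grip, flux_jar, lid, locked_mark, pliers, polisher, spout, wax_tin
```

Run:
```python
from h import *
p=bot.read_camera('top');save(p,'top2.png')
for q in ['flux_jar','pliers','wax_tin','collar_grip']: lm(p,q)
p=bot.read_camera('side');save(p,'side2.png')
for q in ['polisher','bowl_mouth','collar_grip','locked_mark','lid','flux_jar']: lm(p,q)
```

```text
flux_jar [ 6.587e-01 -2.712e-01  2.000e-04] 0.72
pliers [ 0.653  -0.1428 -0.0014] 0.91
wax_tin [ 0.5856  0.0894 -0.0009] 0.6
collar_grip [ 0.4789 -0.3003  0.1512] 0.93
polisher [ 0.4606 -0.414   0.0082] 0.7
bowl_mouth [ 0.4631 -0.4171  0.1184] 0.84
collar_grip [ 0.4789 -0.2995  0.1533] 0.85
locked_mark [ 0.3896 -0.3513  0.1042] 0.63
lid [ 0.5169 -0.1013 -0.0007] 0.84
flux_jar [ 6.639e-01 -2.755e-01  1.000e-04] 0.67
```

View pics/top2.png

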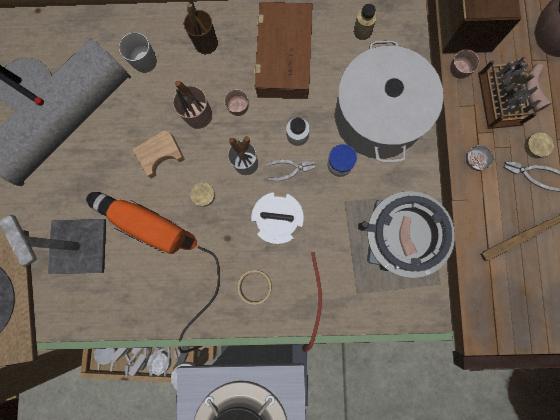

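View pics/side2.png

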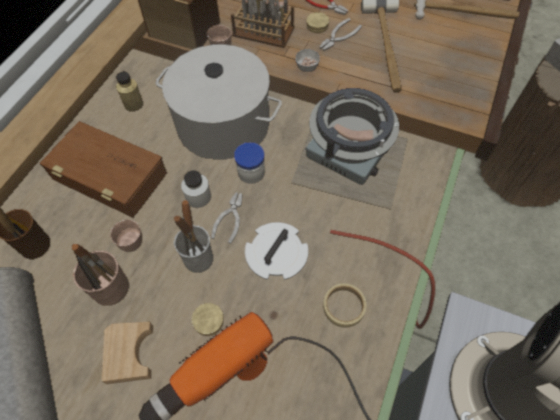

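The top view shows the polisher at about (410,234) with the collar grip at (364,226), roughly mid-travel. The lid is at (277,218) with its handle nearly horizontal, and the jar is at (342,160). Next I'll fit the geometry numerically.

```bash
cat >> h.py <<'E'
def circ(P):
    for _ in range(4):
        A=np.c_[2*P[:,:2],np.ones(len(P))];s=np.linalg.lstsq(A,(P[:,:2]**2).sum(1),rcond=None)[0]
        c=s[:2];r=np.sqrt(s[2]+c@c);e=np.abs(np.hypot(*(P[:,:2]-c).T)-r);P=P[e<max(2.0*np.median(e),1e-4)]
    return c,r
E
python3 - <<'E'
from h import *
p=bot.read_camera('top');X=cloud(p);print(p['fx'])
c0=np.array([.465,-.417])
R=np.hypot(X[...,0]-c0[0],X[...,1]-c0[1]);Z=X[...,2]
col=(R<.095)&(Z>.128)&(Z<.142)
m=col.astype(np.uint8);cs,_=cv2.findContours(m,cv2.RETR_EXTERNAL,cv2.CHAIN_APPROX_NONE)
k=max(cs,key=len)[:,0];print('collar',circ(X[k[:,1],k[:,0]]))
fl=(R<.12)&(Z>.1)&(Z<.142);cs,_=cv2.findContours(fl.astype(np.uint8),cv2.RETR_EXTERNAL,cv2.CHAIN_APPROX_NONE)
k=max(cs,key=len)[:,0];print('flange',circ(X[k[:,1],k[:,0]]))
g=(R<.15)&(R>.1)&(Z>.155);print('grip',X[g].mean(0),X[g].max(0),g.sum())
mk=max(bot.masks_of(p,'lid'),key=lambda d:d['confidence'])['mask']
img=p['img'].astype(int);L=mk&(img.min(-1)>150)&(Z<.02)
cs,_=cv2.findContours(mk.astype(np.uint8),cv2.RETR_EXTERNAL,cv2.CHAIN_APPROX_NONE);k=max(cs,key=len)[:,0]
c,r=circ(X[k[:,1],k[:,0]]);print('lid',c,r)
H=mk&(Z>.03);h=X[H];print('handle',h.mean(0),H.sum());w,v=np.linalg.eigh(np.cov(h[:,:2].T));print('handle az',np.degrees(np.arctan2(v[1,1],v[0,1])))
a=cv2.resize(p['img'][175:295,340:480],None,fx=4,fy=4,interpolation=cv2.INTER_CUBIC)
b=cv2.resize(p['img'][175:255,235:315],None,fx=3,fy=3,interpolation=cv2.INTER_CUBIC)
b=np.pad(b,((0,a.shape[0]-b.shape[0]),(0,0),(0,0)))
cv2.imwrite('pics/crop.png',np.hstack([a,b])[...,::-1])
E
```

```text
421.1427332279079
collar (array([ 0.46296435, -0.41470362]), np.float64(0.08487365879344869))
flange (array([ 0.46302472, -0.41527661]), np.float64(0.10057347660174813))
grip [ 0.4812127  -0.29815404  0.17040553] [ 0.48927766 -0.29124306  0.17587244] 48Traceback (most recent call last):
  File "<stdin>", line 11, in <module>
ValueError: max() iterable argument is empty
```

```bash
cat >> h.py <<'E'
from scipy.spatial.transform import Rotation as Ro
def pose():
    o=bot.get_obs();w,x,y,z=o['tool_rot'];return o,Ro.from_quat([x,y,z,w]).as_matrix()
def go(t,yaw=None):
    o,R=pose();d=R.T@(np.array(t)-o['eef_pos']);y=np.degrees(np.arctan2(R[1,0],R[0,0]))
    s=0 if yaw is None else (y-yaw+180)%360-180
    print('t',round(o['t'],2),'at',np.round(o['eef_pos'],4),'yaw',round(y,2),'tilt',np.round(R[:2,2],4),'q',np.round(o['q'],2),'\n  delta',np.round(d,4),'spin',round(s,2))
E
python3 - <<'E'
from h import *
go([.52,-.10,.30])
go([.52,-.10,.30],90)
E
```

```text
t 1.0 at [0.2275 0.6355 0.2393] yaw 160.3 tilt [-0. -0.] q [-1.34  0.48  0.02  1.56 -0.01  1.11 -0.08] 
  delta [-0.5233 -0.5939 -0.0607] spin 0
t 1.0 at [0.2275 0.6355 0.2393] yaw 160.3 tilt [-0. -0.] q [-1.34  0.48  0.02  1.56 -0.01  1.11 -0.08] 
  delta [-0.5233 -0.5939 -0.0607] spin 70.3
```

send_rows(deltas="-0.030 -0.034 -0.012 0; -0.062 -0.071 -0.022 0; -0.094 -0.107 -0.03 0; -0.126 -0.143 -0.036 0; -0.158 -0.179 -0.04 0", claw=1)

```text
t: 1.5
eef_pos: [0.3166, 0.412, 0.28]
tool_rot: [0.0, 0.171, 0.985, 0.001]
contact_force: [1.8, 0.6, -0.6]
gripper_width: 1.005
grasp_force: 0.0
```

send_rows(deltas="-0.032 -0.036 -0.004 0; -0.064 -0.073 -0.008 0; -0.096 -0.109 -0.012 0; -0.128 -0.145 -0.016 0; -0.160 -0.182 -0.02 0")

```text
t: 2.0
eef_pos: [0.4057, 0.1866, 0.2998]
tool_rot: [0.0, 0.171, 0.985, 0.001]
contact_force: [1.0, -0.2, 0.4]
gripper_width: 1.0
grasp_force: 0.0
```

send_rows(deltas="-0.032 -0.036 0 0; -0.064 -0.073 0 0; -0.096 -0.109 0 0; -0.128 -0.145 0 0; -0.160 -0.182 0 0")

```text
t: 2.5
eef_pos: [0.495, -0.0386, 0.2998]
tool_rot: [0.001, 0.171, 0.985, 0.0]
contact_force: [0.8, 1.3, 0.0]
gripper_width: 0.999
grasp_force: 0.0
```

send_rows(deltas="-0.02 -0.025 0 8; -0.045 -0.051 0 16; -0.045 -0.051 0 24; -0.045 -0.051 0 32; -0.045 -0.051 0 40")

```text
t: 3.0
eef_pos: [0.5197, -0.1004, 0.2993]
tool_rot: [0.0, 0.501, 0.866, 0.0]
contact_force: [-0.2, 0.5, 1.5]
gripper_width: 1.003
grasp_force: 0.0
```

Run:
```python
from h import *
p=bot.read_camera('wrist');save(p,'w1.png');X=cloud(p);Z=X[...,2]
lm(p,'lid')
c0=np.array([.52,-.10]);R=np.hypot(X[...,0]-c0[0],X[...,1]-c0[1])
img=p['img'].astype(int)
L=(R<.085)&((Z>.005)&(Z<.05))
cs,_=cv2.findContours(L.astype(np.uint8),cv2.RETR_EXTERNAL,cv2.CHAIN_APPROX_NONE);k=max(cs,key=len)[:,0]
P=X[k[:,1],k[:,0]];c,r=circ(P);print('lid',c,r)
h=X[(R<.06)&(Z>.033)];print('handle',h.mean(0),len(h));w,v=np.linalg.eigh(np.cov(h[:,:2].T));print('handle az',np.degrees(np.arctan2(v[1,1],v[0,1])))
# notches
q=P[:,:2]-c;rr=np.hypot(*q.T);az=np.degrees(np.arctan2(q[:,1],q[:,0]));n=rr<.062
z=np.exp(3j*np.radians(az[n])).sum();print('notch az mod120',np.degrees(np.angle(z))/3,n.sum(), np.sort(az[n]).round()[::6])
go([.481,-.298,.30],81)
```

```text
lid [ 0.5216 -0.104   0.0016] 0.62
lid [ 0.52047496 -0.10169247] 0.06729173190484021
handle [ 0.51639849 -0.0900145   0.36399417] 43211
handle az -150.70811540560985
notch az mod120 -8.383584973984824 79 [-144. -139. -130. -120. -113.  -22.  -11.   -0.    7.   97.  106.  115.
  123.  128.]
t 3.1 at [ 0.5197 -0.1     0.2993] yaw 120.23 tilt [ 0.0001 -0.    ] q [-0.5   0.2   0.67  1.86 -0.14  1.13  0.75] 
  delta [-0.1516 -0.1331 -0.0007] spin 39.23
```

View pics/w1.png

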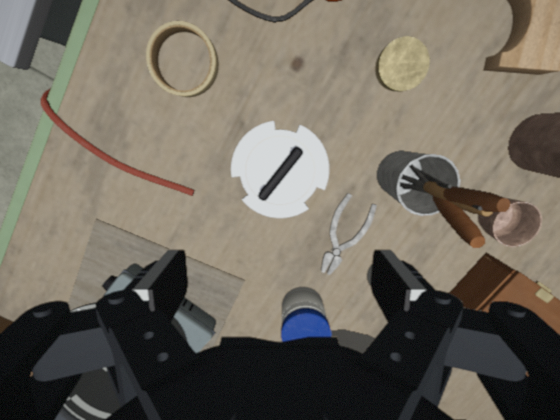

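The wrist view shows the lid at about (280,170) with three notches and a clear handle; nothing stands close to it. Next, above the collar grip.

send_rows(deltas="-0.030 -0.0265 0 7.8; -0.061 -0.053 0 15.6; -0.091 -0.08 0 23.4; -0.121 -0.1065 0 31.2; -0.1515 -0.133 0 39")

```text
t: 3.6
eef_pos: [0.481, -0.2991, 0.2996]
tool_rot: [0.0, 0.759, 0.651, 0.0]
contact_force: [0.5, -0.5, 0.5]
gripper_width: 1.0
grasp_force: 0.0
```

Run:
```python
from h import *
p=bot.read_camera('wrist');save(p,'w2.png');X=cloud(p);Z=X[...,2]
for q in ['bowl_mouth','locked_mark','collar_grip','polisher']: lm(p,q)
c0=np.array([.463,-.415]);R=np.hypot(X[...,0]-c0[0],X[...,1]-c0[1])
g=(R<.15)&(R>.1)&(Z>.160)&(Z<.19)&(X[...,1]>-.33);h=X[g];print('grip',h.mean(0),len(h),h.min(0),h.max(0))
print(np.isfinite(Z).sum(),(( R<.12)&(Z>.1)&(Z<.14)).sum())
go([.481,-.298,.167],81)
```

```text
bowl_mouth [ 0.4628 -0.4198  0.1182] 0.86
locked_mark [ 0.3914 -0.36    0.1127] 0.56
collar_grip [ 0.479  -0.3044  0.1591] 0.72
polisher [ 0.4608 -0.4145  0.0006] 0.84
grip [ 0.4811512  -0.30027233  0.17041712] 273 [ 0.472738   -0.30881384  0.16025775] [ 0.48913669 -0.29318809  0.17373404]
235200 12947
t 3.85 at [ 0.4815 -0.2973  0.2991] yaw 81.51 tilt [-0.0001  0.0007] q [-0.24  0.32  0.87  1.79 -0.27  1.16  0.57] 
  delta [-0.0009 -0.0004  0.1321] spin 0.51
```

View pics/w2.png

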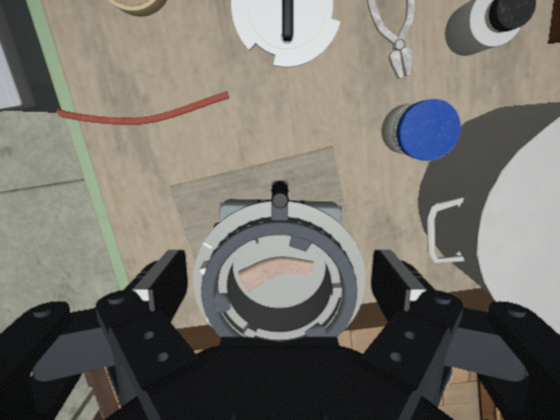

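The wrist view shows the grip at (280,195) with clear space around it, the bowl with the spout at (280,275), and the locked mark at about (206,243).

send_rows(deltas="-0.002 0 0.04 0; -0.002 0 0.08 0; -0.002 0 0.12 0; -0.002 0 0.152 0; -0.002 0 0.152 0")

```text
t: 4.35
eef_pos: [0.4794, -0.2962, 0.1434]
tool_rot: [-0.004, 0.757, 0.653, -0.001]
contact_force: [0.0, -0.3, -0.1]
gripper_width: 0.999
grasp_force: 0.0
```

send_rows(deltas="0 0 0 0; 0 0 0 0; 0 0 0 0; 0 0 0 0", claw=0, force=40)

```text
t: 4.75
eef_pos: [0.4818, -0.3001, 0.1487]
tool_rot: [0.001, 0.759, 0.652, 0.001]
contact_force: [-0.8, 0.2, 0.4]
gripper_width: 0.331
grasp_force: 0.0
```

Run:
```python
from h import *
p=bot.read_camera('top');X=cloud(p);Z=X[...,2];o=bot.get_obs();print(o['gripper_width'],o['grasp_force'],o['contact_force'])
im=cv2.imread('pics/w2.png')
c=np.array([.463,-.415]);d=X[...,:2]-c;R=np.hypot(d[...,0],d[...,1]);A=np.degrees(np.arctan2(d[...,1],d[...,0]))
I=p['img'].min(-1).astype(int)
w=(R>.088)&(R<.1025)&(Z>.1)&(Z<.125)
# brightness by azimuth on flange and at radius of pointer
for a in range(90,270,3):
    s=w&(A%360>=a)&(A%360<a+3); 
    if s.sum(): print(a,s.sum(),I[s].max(),end=' | ')
go([.481,-.299,.147],81)
```

```text
0.23911167435655048 0.0 [-0.78190823  0.03357146 -0.32301846]
135 8 166 | 138 11 201 | 141 14 169 | 144 13 164 | 147 10 164 | 150 14 164 | 153 12 163 | 156 13 163 | 159 13 162 | 162 12 163 | 165 13 161 | 168 12 160 | 171 9 158 | 174 17 159 | 177 12 159 | 180 13 157 | 183 12 158 | 186 12 156 | 189 14 156 | 192 11 155 | 195 12 171 | 198 12 196 | 201 13 184 | 204 11 156 | 207 12 155 | 210 9 154 | 213 11 153 | 216 9 152 | 219 10 160 | 222 11 150 | 225 9 151 | 228 10 150 | 231 7 149 | 234 8 152 | 237 10 152 | 240 8 154 | 243 7 150 | 246 7 150 | 249 7 151 | 252 6 149 | 255 8 149 | 258 5 149 | 261 8 149 | 264 6 148 | 267 6 148 | t 4.8 at [ 0.4816 -0.3     0.1483] yaw 81.33 tilt [ 0.0018 -0.0004] q [-0.12  0.5   0.75  1.94 -0.45  0.87  0.71] 
  delta [ 0.0009 -0.0007  0.0013] spin 0.33
```

send_rows(deltas="0 0 0 0; 0 0 0 0")

```text
t: 5.0
eef_pos: [0.4815, -0.3, 0.1483]
tool_rot: [0.0, 0.759, 0.652, 0.001]
contact_force: [-0.2, 1.3, 6.8]
gripper_width: 0.173
grasp_force: 38.8
```

send_rows(deltas="-0.0004 -0.0103 0 -5; -0.0018 -0.0205 0 -10; -0.004 -0.0305 0 -15; -0.0071 -0.0404 0 -20; -0.0111 -0.0499 0 -25")

```text
t: 5.5
eef_pos: [0.431, -0.3029, 0.1483]
tool_rot: [0.001, 0.598, 0.801, 0.001]
contact_force: [1.3, 1.1, 5.1]
gripper_width: 0.175
grasp_force: 39.6
```

send_rows(deltas="-0.0004 -0.0103 0 -5; -0.0018 -0.0205 0 -10; -0.004 -0.0305 0 -15; -0.0058 -0.0365 0 -18")

```text
t: 5.9
eef_pos: [0.3965, -0.3187, 0.1482]
tool_rot: [0.0, 0.466, 0.885, 0.001]
contact_force: [-0.5, 4.3, 8.6]
gripper_width: 0.172
grasp_force: 40.0
```

Run:
```python
from h import *
go([.463-.1180*np.cos(np.radians(50.2)),-.415+.118*np.sin(np.radians(50.2)),.148],130)
o=bot.get_obs();print(o['contact_force'],o['torque'],o['gripper_width'],o['grasp_force'])
```

```text
t 5.9 at [ 0.3965 -0.3187  0.1482] yaw 124.46 tilt [0.0012 0.0016] q [ 0.08  0.36  0.59  2.07 -0.28  0.79  1.44] 
  delta [ 0.0005 -0.0106  0.0002] spin -5.54
[-0.46130243  4.29981942  8.5565888 ] [ 0.90570035  0.17482438 -0.08381785] 0.1719418656605265 40.02496004104614
```

send_rows(deltas="-0.0001 -0.0041 0 -2; -0.0003 -0.0082 0 -4; -0.0006 -0.0113 0 -5.5; -0.0007 -0.0125 0 -5.5; -0.0007 -0.0135 0 -5.5")

```text
t: 6.4
eef_pos: [0.3868, -0.3261, 0.1482]
tool_rot: [0.0, 0.424, 0.906, 0.001]
contact_force: [1.8, 8.0, 10.2]
gripper_width: 0.172
grasp_force: 40.2
```

send_rows(deltas="0 -0.0005 0 0; 0 -0.001 0 0")

```text
t: 6.6
eef_pos: [0.3868, -0.326, 0.1482]
tool_rot: [0.0, 0.423, 0.906, 0.002]
contact_force: [2.5, 8.6, 10.2]
gripper_width: 0.17
grasp_force: 40.2
```

send_rows(deltas="0 -0.001 0 0; 0 -0.002 0 0; 0 -0.002 0 0")

```text
t: 6.9
eef_pos: [0.3868, -0.3261, 0.1482]
tool_rot: [0.001, 0.423, 0.906, 0.003]
contact_force: [5.9, 11.3, 8.9]
gripper_width: 0.174
grasp_force: 40.3
```

Run:
```python
from h import *
go([.387,-.326,.148],130)
p=bot.read_camera('top');save(p,'top3.png');X=cloud(p);Z=X[...,2]
c=np.array([.463,-.415]);d=X[...,:2]-c;R=np.hypot(d[...,0],d[...,1]);A=np.degrees(np.arctan2(d[...,1],d[...,0]))%360
I=p['img'].min(-1).astype(int)
# tabs: collar height at r<.068 ; pointer: bright at R .083-.09
t=(Z>.128)&(Z<.142)&(R<.067)&(R>.05);print('tabs',np.sort(A[t]).round()[::4])
s=(R>.083)&(R<.105)&(Z>.1)&(Z<.14)&(I>172);print('white',np.c_[A[s],R[s]*1e3,I[s]].round().tolist())
```

```text
t 6.9 at [ 0.3868 -0.3261  0.1482] yaw 130.0 tilt [0.0037 0.0042] q [ 0.12  0.35  0.56  2.07 -0.27  0.79  1.55] 
  delta [-0.0001  0.0002  0.0002] spin -0.0
tabs [100. 102. 105. 107. 109. 110. 112. 115. 341. 343. 345. 347. 349. 350.
 352. 353. 355. 357. 358.]
white []
```

Both the hard stop (pose no longer moves, force rising) and the tabs at about 350° and 109° confirm the collar is at the open mark. Release and lift.

send_rows(deltas="0 0.003 0 0; 0 0.003 0 0; 0 0.003 0 0", claw=0.6)

```text
t: 7.25
eef_pos: [0.3854, -0.3277, 0.1473]
tool_rot: [-0.0, 0.424, 0.905, -0.0]
contact_force: [-0.7, 0.1, 0.6]
gripper_width: 0.598
grasp_force: 0.0
```

send_rows(deltas="0 0 -0.03 0; 0 0 -0.07 0; 0 0 -0.10 8; 0 0 -0.10 16; 0 0 -0.10 24", claw=1)

```text
t: 7.75
eef_pos: [0.3858, -0.3282, 0.2484]
tool_rot: [0.001, 0.606, 0.796, 0.0]
contact_force: [0.5, -1.0, -0.9]
gripper_width: 1.001
grasp_force: 0.0
```

Run:
```python
from h import *
go([.52,-.10,.25],82)
p=bot.read_camera('top');X=cloud(p);Z=X[...,2]
R=np.hypot(X[...,0]-.52,X[...,1]+.10)
h=X[(R<.06)&(Z>.033)&(Z<.06)];print('handle',h.mean(0),len(h));w,v=np.linalg.eigh(np.cov(h[:,:2].T));print('handle az',np.degrees(np.arctan2(v[1,1],v[0,1])))
g=(Z>.155)&(Z<.19)&(np.hypot(X[...,0]-.387,X[...,1]+.326)<.03);print('grip',X[g].mean(0),g.sum())
```

```text
t 7.75 at [ 0.3858 -0.3282  0.2484] yaw 105.41 tilt [ 0.0022 -0.0009] q [-0.02  0.22  0.71  1.98 -0.17  1.    1.03] 
  delta [ 0.1843  0.19   -0.0016] spin 23.41
handle [ 0.52096568 -0.09880929  0.04076818] 187
handle az 81.92937502263577
grip [ 0.38786585 -0.32243062  0.16969734] 44
```

send_rows(deltas="0.033 0.034 0 0; 0.066 0.068 0 0; 0.099 0.102 0 0; 0.132 0.136 0 8; 0.165 0.17 0 15.5")

```text
t: 8.3
eef_pos: [0.5047, -0.1213, 0.2472]
tool_rot: [0.0, 0.707, 0.708, -0.0]
contact_force: [1.6, -0.8, 0.5]
gripper_width: 1.002
grasp_force: 0.0
```

send_rows(deltas="0.02 0.02 0 7.9; 0.02 0.02 0 7.9")

```text
t: 8.5
eef_pos: [0.5268, -0.0979, 0.2467]
tool_rot: [0.0, 0.75, 0.661, 0.0]
contact_force: [0.3, -1.2, 0.4]
gripper_width: 1.0
grasp_force: 0.0
```

Run:
```python
from h import *
p=bot.read_camera('wrist');X=cloud(p);Z=X[...,2]
R=np.hypot(X[...,0]-.52,X[...,1]+.10)
h=X[(R<.06)&(Z>.033)&(Z<.06)];print('handle',h.mean(0),len(h),(h.min(0)+h.max(0))/2);w,v=np.linalg.eigh(np.cov(h[:,:2].T));print('handle az',np.degrees(np.arctan2(v[1,1],v[0,1])))
L=(R<.085)&(Z>.005)&(Z<.02);cs,_=cv2.findContours(((R<.085)&(Z>.005)&(Z<.055)).astype(np.uint8),cv2.RETR_EXTERNAL,cv2.CHAIN_APPROX_NONE);k=max(cs,key=len)[:,0];print(circ(X[k[:,1],k[:,0]]))
go([.521,-.1005,.026],82)
```

```text
handle [ 0.52093351 -0.09886238  0.04057103] 905 [ 0.52069119 -0.10067993  0.03846962]
handle az 81.86723892716729
(array([ 0.5206272 , -0.10138041]), np.float64(0.06737242130929773))
t 8.55 at [ 0.5251 -0.1006  0.2467] yaw 82.75 tilt [-0.001  -0.0009] q [-0.45  0.27  0.63  1.91 -0.18  1.02  0.14] 
  delta [-2.000e-04 -3.900e-03  2.207e-01] spin 0.75
```

send_rows(deltas="0 -0.004 0.048 0.8; 0 -0.004 0.096 0.8; 0 -0.004 0.144 0.8; 0 -0.004 0.19 0.8; 0 -0.004 0.219 0.8")

```text
t: 9.05
eef_pos: [0.5177, -0.1033, 0.0254]
tool_rot: [-0.001, 0.757, 0.654, -0.002]
contact_force: [-0.6, -0.4, 0.4]
gripper_width: 0.998
grasp_force: 0.0
```

send_rows(deltas="0 0 0 0; 0 0 0 0; 0 0 0 0; 0 0 0 0; 0 0 0 0", claw=0, force=60)

```text
t: 9.55
eef_pos: [0.5214, -0.1016, 0.0298]
tool_rot: [0.001, 0.757, 0.654, 0.001]
contact_force: [-6.8, 0.7, 35.4]
gripper_width: 0.151
grasp_force: 58.0
```

send_rows(deltas="0 0 0 0; 0 0 0 0; 0 0 -0.003 0; 0 0 -0.02 0; 0 0 -0.05 0")

```text
t: 10.05
eef_pos: [0.5187, -0.1012, 0.0777]
tool_rot: [-0.001, 0.757, 0.654, -0.001]
contact_force: [0.6, 0.6, -1.9]
gripper_width: 0.146
grasp_force: 58.7
```

send_rows(deltas="0 0 -0.05 0; 0 0 -0.10 0; 0 0 -0.15 0; 0 0 -0.17 0; 0 0 -0.17 0")

```text
t: 10.55
eef_pos: [0.5221, -0.1019, 0.2517]
tool_rot: [0.002, 0.757, 0.654, 0.003]
contact_force: [0.1, -1.0, -2.9]
gripper_width: 0.148
grasp_force: 58.9
```

Run:
```python
from h import *
go([.463,-.415,.25],79.8)
o=bot.get_obs();print(o['gripper_width'],o['grasp_force'],o['contact_force'],o['torque'])
p=bot.read_camera('top');save(p,'top4.png')
p=bot.read_camera('side');save(p,'side4.png')
```

```text
t 10.55 at [ 0.5221 -0.1019  0.2517] yaw 81.62 tilt [0.0067 0.001 ] q [-0.48  0.26  0.67  1.92 -0.19  1.02  0.12] 
  delta [-0.3184 -0.0128  0.001 ] spin 1.82
0.1481250679057655 58.9328795671463 [ 0.09478356 -0.99873717 -2.94155409] [ 0.03724582 -0.05043828  0.0534943 ]
```

View pics/side4.png

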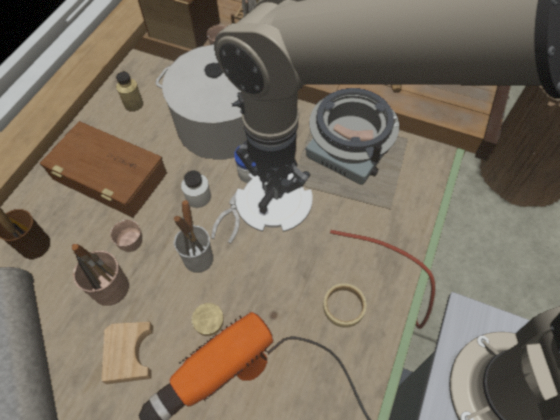

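The lid hangs level in the gripper, at (275,205) in the side view. I'll measure it in hand and carry it over the bowl.

send_rows(deltas="-0.03 -0.001 0 0; -0.072 -0.003 0 0.5; -0.116 -0.005 0 1; -0.16 -0.007 0 1.8; -0.204 -0.009 0 1.8")

```text
t: 11.15
eef_pos: [0.48, -0.3028, 0.2457]
tool_rot: [-0.002, 0.767, 0.641, -0.001]
contact_force: [0.8, -0.5, -2.1]
gripper_width: 0.149
grasp_force: 58.9
```

send_rows(deltas="-0.04 -0.001 0 0; -0.075 -0.002 0 0; -0.1 -0.003 0 0; -0.114 -0.003 0 0; -0.114 -0.003 0 0")

```text
t: 11.65
eef_pos: [0.4569, -0.415, 0.2465]
tool_rot: [-0.001, 0.768, 0.64, -0.001]
contact_force: [-0.5, 0.4, -2.6]
gripper_width: 0.147
grasp_force: 58.8
```

Run:
```python
from h import *
o,Rt=pose()
p=bot.read_camera('wrist');save(p,'w3.png');X=cloud(p);Z=X[...,2]
go([.463,-.415,.25],79.8)
t=o['eef_pos'];d=X-t;R=np.hypot(d[...,0],d[...,1])
for lo in np.arange(-.03,.03,.004): print(round(lo,3),((R<.08)&(d[...,2]>lo)&(d[...,2]<lo+.004)).sum(),end=' ')
L=(R<.08)&(abs(d[...,2]+.017)<.008)&(p['img'].min(-1)>110)
P=X[L];A=np.c_[P[:,:2]-t[:2],np.ones(len(P))];s=np.linalg.lstsq(A,P[:,2]-t[2],rcond=None)[0];print('\ntop plane slope,offset',s)
cs,_=cv2.findContours(L.astype(np.uint8),cv2.RETR_EXTERNAL,cv2.CHAIN_APPROX_NONE);k=max(cs,key=len)[:,0];P=X[k[:,1],k[:,0]]
P=P[np.hypot(*(P[:,:2]-t[:2]).T)>.06];c,r=circ(P);print('lid c-tcp',c-t[:2],r)
q=X[L][:,:2]-t[:2];rr=np.hypot(*q.T);az=np.degrees(np.arctan2(*q.T[::-1]))
print(np.histogram(az[(rr>.058)&(rr<.066)],np.arange(-180,181,5)))
```

```text
t 11.7 at [ 0.458  -0.4133  0.2467] yaw 79.74 tilt [-0.0023  0.0016] q [ 0.11  0.45  0.72  1.73 -0.33  1.09  0.75] 
  delta [-0.0008  0.0053 -0.0033] spin -0.06
-0.03 86 -0.026 156 -0.022 26142 -0.018 818 -0.014 3 -0.01 0 -0.006 52 -0.002 153 0.002 232 0.006 1202 0.01 4188 0.014 283 0.018 292 0.022 211 0.026 677 
top plane slope,offset [-0.00646798 -0.00767273 -0.01944192]
lid c-tcp [-0.00015861  0.00060661] 0.06746258335335259
(array([136, 108,   0,   0,   0,   0,   0,   0,   0,   0,   0,   0,   0,
        15,   9,   0,   0,  15,  13,   0,   0,   0,   0,   0,   0,   0,
         0,   0,   0,   3, 133,   7,   0,   0,   0,   0,   1, 146, 146,
       154, 164, 166, 170, 169, 177, 177, 177, 184, 183, 182, 186, 191,
       176, 188, 176,   0,   0,   0,   0,   0,  27, 173, 163, 159, 155,
       152, 154, 140, 150, 138, 132, 127]), array([-180, -175, -170, -165, -160, -155, -150, -145, -140, -135, -130,
       -125, -120, -115, -110, -105, -100,  -95,  -90,  -85,  -80,  -75,
        -70,  -65,  -60,  -55,  -50,  -45,  -40,  -35,  -30,  -25,  -20,
        -15,  -10,   -5,    0,    5,   10,   15,   20,   25,   30,   35,
         40,   45,   50,   55,   60,   65,   70,   75,   80,   85,   90,
         95,  100,  105,  110,  115,  120,  125,  130,  135,  140,  145,
        150,  155,  160,  165,  170,  175,  180]))
```

View pics/w3.png

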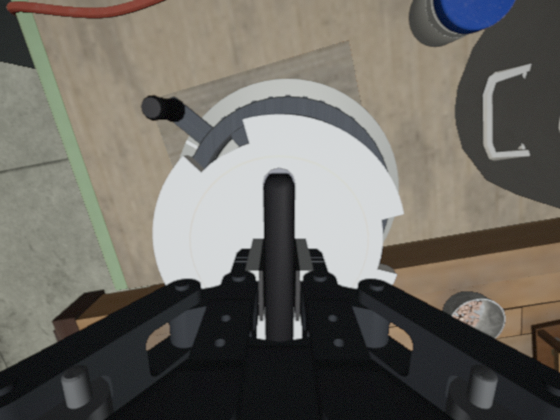

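The lid shows in hand over the bowl: its notch at about (215,145) lines up with the tab and white key below. I'll fit the bowl centre from this wrist view.

Run:
```python
from h import *
from scipy.optimize import least_squares
p=bot.read_camera('wrist');X=cloud(p);Z=X[...,2]
c0=np.array([.463,-.415]);R=np.hypot(X[...,0]-c0[0],X[...,1]-c0[1])
def edge(lo,hi,rmax,r0):
    m=((Z>lo)&(Z<hi)&(R<rmax)).astype(np.uint8);cs,_=cv2.findContours(m,cv2.RETR_EXTERNAL,cv2.CHAIN_APPROX_NONE)
    k=np.concatenate([c[:,0] for c in cs]);P=X[k[:,1],k[:,0]];rr=np.hypot(*(P[:,:2]-c0).T);P=P[abs(rr-r0)<.006]
    a=np.degrees(np.arctan2(*(P[:,:2]-c0).T[::-1]));P=P[a>-10]
    for fr in (False,True):
        f=lambda s:np.hypot(P[:,0]-s[0],P[:,1]-s[1])-(s[2] if fr else r0)
        s=least_squares(f,[*c0,r0],loss='soft_l1',f_scale=.001);print(r0,len(P),s.x,np.median(abs(f(s.x))))
edge(.128,.142,.1,.086); edge(.1,.142,.112,.102)
g=(Z>.16)&(Z<.18)&(np.hypot(X[...,0]-.387,X[...,1]+.326)<.03);print('grip',X[g].mean(0),(X[g].min(0)+X[g].max(0))/2)
go([.463,-.4155,.17],79.8)
```

```text
0.086 305 [ 0.46126303 -0.41764964  0.086     ] 0.0009286150968104007
0.086 305 [ 0.46051106 -0.42007905  0.08817722] 0.0008944830437779688
0.102 305 [ 0.46183606 -0.41928015  0.102     ] 0.00035990950388126164
0.102 305 [ 0.4624851  -0.41775178  0.10062465] 0.0002536726898676872
grip [ 0.38921879 -0.32782758  0.17002234] [ 0.38763079 -0.32738888  0.16683733]
t 11.75 at [ 0.4588 -0.4122  0.247 ] yaw 79.85 tilt [-0.0016  0.0021] q [ 0.11  0.45  0.72  1.73 -0.33  1.09  0.75] 
  delta [-0.0026  0.0049  0.077 ] spin 0.05
```

send_rows(deltas="-0.001 0.003 0.03 0; -0.001 0.003 0.055 0; -0.001 0.003 0.072 0; -0.001 0.003 0.072 0; -0.001 0.003 0.072 0")

```text
t: 12.25
eef_pos: [0.4622, -0.414, 0.1764]
tool_rot: [-0.0, 0.767, 0.642, 0.0]
contact_force: [1.1, -0.1, -2.0]
gripper_width: 0.15
grasp_force: 58.8
```

Run:
```python
from h import *
for i in range(3):
    p=bot.read_camera('wrist'); go([.4625,-.4165,.146],79.8)
save(p,'w4.png')
X=cloud(p);d=X[...,:2]-[.4625,-.4165];R=np.hypot(d[...,0],d[...,1]);A=np.degrees(np.arctan2(d[...,1],d[...,0]))%360;Z=X[...,2]
o,_=pose();t=o['eef_pos']
L=(R<.08)&(abs(Z-t[2]+.0195)<.006)&(p['img'].min(-1)>110);P=X[L]
s=np.linalg.lstsq(np.c_[P[:,:2]-t[:2],np.ones(len(P))],P[:,2]-t[2],rcond=None)[0];print(s)
q=P[:,:2]
cs,_=cv2.findContours(L.astype(np.uint8),cv2.RETR_EXTERNAL,cv2.CHAIN_APPROX_NONE);k=max(cs,key=len)[:,0];P=X[k[:,1],k[:,0]]
P=P[np.hypot(*(P[:,:2]-t[:2]).T)>.06];c,r=circ(P);print('lid c',c,r)
```

```text
t 12.3 at [ 0.4623 -0.4147  0.1772] yaw 79.88 tilt [ 0.0012 -0.0003] q [ 0.14  0.53  0.67  1.78 -0.39  0.97  0.8 ] 
  delta [-0.0017  0.0004  0.0312] spin 0.08
t 12.35 at [ 0.4623 -0.4151  0.1775] yaw 79.86 tilt [ 0.0017 -0.0008] q [ 0.15  0.53  0.67  1.78 -0.39  0.97  0.8 ] 
  delta [-0.0013  0.0004  0.0315] spin 0.06
t 12.4 at [ 0.4622 -0.4154  0.1776] yaw 79.84 tilt [ 0.0019 -0.001 ] q [ 0.15  0.53  0.67  1.78 -0.39  0.97  0.8 ] 
  delta [-0.001   0.0004  0.0316] spin 0.04
[-0.00119653 -0.00880248 -0.01952026]
lid c [ 0.46221604 -0.41457315] 0.0675216559458141
```

View pics/w4.png

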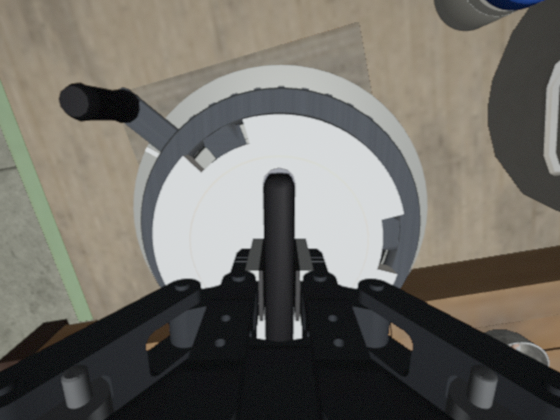

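In the wrist view the notches at (222,143) and (392,240) straddle the tabs. Lower gently.

send_rows(deltas="-0.001 0 0.006 0; -0.001 0 0.012 0; -0.001 0 0.017 0; -0.001 0 0.022 0; -0.001 0 0.022 0")

```text
t: 12.9
eef_pos: [0.4613, -0.417, 0.1537]
tool_rot: [0.001, 0.767, 0.641, -0.0]
contact_force: [1.4, -4.1, -4.3]
gripper_width: 0.152
grasp_force: 58.6
```

send_rows(deltas="0 0 0.003 0; 0 0 0.006 0; 0 0 0.009 0; 0 0 0.01 0; 0 0 0.01 0")

```text
t: 13.4
eef_pos: [0.4611, -0.4162, 0.146]
tool_rot: [-0.0, 0.767, 0.641, 0.001]
contact_force: [-2.8, 2.9, 15.3]
gripper_width: 0.147
grasp_force: 61.3
```

send_rows(deltas="0 0 -0.001 0; 0 0 -0.001 0; 0 0 -0.001 0", claw=0.45)

```text
t: 13.7
eef_pos: [0.461, -0.4155, 0.1448]
tool_rot: [-0.001, 0.767, 0.642, 0.0]
contact_force: [0.8, -0.7, 0.1]
gripper_width: 0.446
grasp_force: 0.0
```

send_rows(deltas="0 0 -0.02 0; 0 0 -0.06 0; 0 0 -0.10 0; 0 0 -0.10 -8; 0 0 -0.10 -16")

```text
t: 14.2
eef_pos: [0.4616, -0.4163, 0.2464]
tool_rot: [0.001, 0.668, 0.744, 0.0]
contact_force: [0.6, 1.1, -2.0]
gripper_width: 0.45
grasp_force: 0.0
```

send_rows(deltas="0.005 -0.03 0 -8; 0.01 -0.06 0 -16; 0.02 -0.09 0 -24; 0.04 -0.11 0 -32; 0.06 -0.12 0 -34", claw=1)

```text
t: 14.7
eef_pos: [0.333, -0.3684, 0.2449]
tool_rot: [-0.001, 0.424, 0.906, 0.0]
contact_force: [0.3, -0.1, 2.3]
gripper_width: 1.0
grasp_force: 0.0
```

Run:
```python
from h import *
for n in ['top','wrist']:
    p=bot.read_camera(n);X=cloud(p);Z=X[...,2];save(p,n+'5.png')
    d=X[...,:2]-[.4625,-.4160];R=np.hypot(d[...,0],d[...,1])
    P=X[(R<.054)&(abs(Z-.126)<.008)&(p['img'].min(-1)>110)]
    if len(P)>50:
        s=np.linalg.lstsq(np.c_[P[:,:2]-[.4625,-.416],np.ones(len(P))],P[:,2],rcond=None)[0];print(n,'lid plane',s,len(P))
    g=(Z>.155)&(Z<.18)&(np.hypot(X[...,0]-.387,X[...,1]+.326)<.03);print('grip',X[g].mean(0),g.sum())
    cl=X[(R>.073)&(R<.083)&(abs(Z-.136)<.008)];print('collar z',np.median(cl[:,2]))
go([.387,-.326,.25],130)
```

```text
top lid plane [-0.00094969  0.00659025  0.12716146] 1462
grip [ 0.38788768 -0.32377007  0.16989671] 52
collar z 0.13621682428686144
wrist lid plane [ 0.01244047 -0.00142439  0.12721284] 3915
grip [ 0.38452215 -0.32720515  0.16863218] 497
collar z 0.13584419907229134
t 14.8 at [ 0.3337 -0.3665  0.2448] yaw 129.83 tilt [-0.0008  0.0032] q [ 0.21  0.19  0.57  2.   -0.12  0.99  1.53] 
  delta [-0.003   0.0669 -0.0051] spin -0.17
```

View pics/wrist5.png

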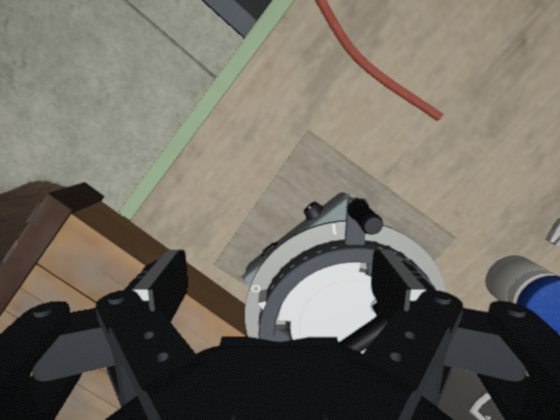

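The lid lies flat at 127 mm, 9 mm below the collar top, so it is seated; the pointer stands at the open ring at (258,293). Back to the grip at (365,215).

send_rows(deltas="-0.003 0.034 0 0; -0.003 0.067 0 0; -0.003 0.067 0.04 0; -0.003 0.067 0.075 0; -0.003 0.067 0.097 0")

```text
t: 15.3
eef_pos: [0.389, -0.3273, 0.1458]
tool_rot: [-0.001, 0.424, 0.906, -0.0]
contact_force: [-0.7, -0.7, -0.2]
gripper_width: 1.001
grasp_force: 0.0
```

send_rows(deltas="0 0 0 0; 0 0 0 0; 0 0 0 0; 0 0 0 0; 0 0 0 0", claw=0, force=40)

```text
t: 15.8
eef_pos: [0.3898, -0.3286, 0.1495]
tool_rot: [0.001, 0.424, 0.906, 0.0]
contact_force: [-0.3, 1.8, 7.2]
gripper_width: 0.171
grasp_force: 38.9
```

send_rows(deltas="0 0 0 0; 0 0 0 0")

```text
t: 16.0
eef_pos: [0.3898, -0.3286, 0.1495]
tool_rot: [0.001, 0.424, 0.906, 0.0]
contact_force: [-0.2, 1.2, 6.8]
gripper_width: 0.171
grasp_force: 38.9
```

send_rows(deltas="-0.0004 0.0100 0 5; -0.0017 0.0199 0 10; -0.0039 0.0296 0 15; -0.0069 0.0392 0 20; -0.0107 0.0484 0 25")

```text
t: 16.5
eef_pos: [0.4337, -0.3061, 0.1495]
tool_rot: [0.001, 0.612, 0.791, 0.0]
contact_force: [-2.2, -2.2, 5.9]
gripper_width: 0.176
grasp_force: 39.2
```

send_rows(deltas="-0.0004 0.0100 0 5; -0.0017 0.0199 0 10; -0.0039 0.0296 0 15; -0.0069 0.0392 0 20; -0.0107 0.0484 0 25")

```text
t: 17.0
eef_pos: [0.4833, -0.3042, 0.1495]
tool_rot: [0.001, 0.768, 0.64, 0.0]
contact_force: [-1.6, -1.5, 5.1]
gripper_width: 0.173
grasp_force: 39.2
```

send_rows(deltas="-0.0001 0.006 0 3; -0.0005 0.0110 0 5.5; -0.001 0.0155 0 8; -0.0013 0.0185 0 9.5; -0.0015 0.020 0 10")

```text
t: 17.5
eef_pos: [0.5025, -0.3094, 0.1495]
tool_rot: [0.001, 0.82, 0.572, 0.0]
contact_force: [-2.6, 0.1, 6.2]
gripper_width: 0.174
grasp_force: 39.4
```

send_rows(deltas="0 0.001 0 0; 0 0.002 0 0; 0 0.002 0 0")

```text
t: 17.8
eef_pos: [0.503, -0.3096, 0.1495]
tool_rot: [-0.0, 0.82, 0.572, -0.0]
contact_force: [-6.5, 1.1, 10.3]
gripper_width: 0.175
grasp_force: 39.7
```

Run:
```python
from h import *
o,R=pose();print(np.degrees(np.arctan2(o['eef_pos'][1]+.416,o['eef_pos'][0]-.4625)), R.T@o['contact_force'],o['torque'])
go([.4625+.1145*np.cos(np.radians(69.8)),-.416+.1145*np.sin(np.radians(69.8)),.148],69.8)
```

```text
69.17387195847871 [ -1.26677361  -6.51502075 -10.28337394] [0.30403372 1.20424319 0.09360315]
t 17.8 at [ 0.503  -0.3096  0.1495] yaw 69.76 tilt [-0.0008  0.0006] q [-0.08  0.53  0.71  1.88 -0.44  0.89  0.49] 
  delta [ 0.0007 -0.0012  0.0015] spin -0.04
```

Reaction is building; push a little more to confirm the stop.

send_rows(deltas="0 0.001 0 0; 0 0.002 0 0; 0 0.003 0 0; 0 0.003 0 0")

```text
t: 18.2
eef_pos: [0.5031, -0.3096, 0.1494]
tool_rot: [-0.003, 0.821, 0.572, -0.001]
contact_force: [-14.0, 6.6, 19.8]
gripper_width: 0.173
grasp_force: 41.0
```

send_rows(deltas="0 -0.004 0 0; 0 -0.004 0 0; 0 -0.004 0 0", claw=0.6)

```text
t: 18.5
eef_pos: [0.5035, -0.3086, 0.1485]
tool_rot: [0.0, 0.82, 0.572, 0.0]
contact_force: [-0.8, -0.1, 0.5]
gripper_width: 0.604
grasp_force: 0.0
```

send_rows(deltas="0 0 -0.03 0; 0 0 -0.07 0; 0 0 -0.11 0; 0.04 0 -0.12 0; 0.08 0 -0.12 0")

```text
t: 19.0
eef_pos: [0.532, -0.2347, 0.2711]
tool_rot: [0.002, 0.821, 0.571, 0.002]
contact_force: [0.5, -0.6, -1.7]
gripper_width: 0.603
grasp_force: 0.0
```

send_rows(deltas="0.04 0 0 0; 0.08 0 0 0; 0.10 0 0 0; 0.10 0 0 0")

```text
t: 19.4
eef_pos: [0.5671, -0.1351, 0.2679]
tool_rot: [-0.0, 0.818, 0.575, 0.0]
contact_force: [-0.0, 0.1, 0.3]
gripper_width: 0.596
grasp_force: 0.0
```

Run:
```python
from h import *
p=bot.read_camera('top');X=cloud(p);Z=X[...,2]
d=X[...,:2]-[.463,-.4152];R=np.hypot(d[...,0],d[...,1]);A=np.degrees(np.arctan2(d[...,1],d[...,0]))%360
g=(Z>.155)&(Z<.185)&(R>.1)&(R<.14);print('grip az',np.median(A[g]),X[g].mean(0),g.sum())
P=X[(R<.054)&(abs(Z-.126)<.008)&(p['img'].min(-1)>110)]
print(np.linalg.lstsq(np.c_[P[:,:2]-[.463,-.415],np.ones(len(P))],P[:,2],rcond=None)[0])
for q in ['flux_jar','pliers','wax_tin']: lm(p,q)
cv2.imwrite('pics/fin.png',cv2.resize(p['img'][120:300,260:490],None,fx=3,fy=3,interpolation=cv2.INTER_CUBIC)[...,::-1])
```

```text
grip az 70.07739350843758 [ 0.50340952 -0.30417347  0.16998147] 49
[-0.00304151  0.00270668  0.12710671]
flux_jar [ 0.6551 -0.2714 -0.0014] 0.65
flux_jar [ 0.4598 -0.4126  0.1151] 0.35
wax_tin [ 0.587   0.0916 -0.0025] 0.57
wax_tin [ 0.4606 -0.4134  0.1155] 0.2
```

View pics/fin.png

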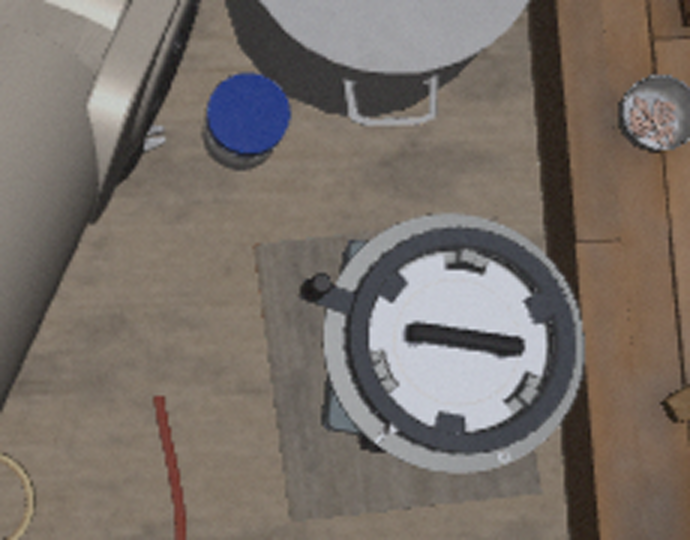

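The final view shows the lid flat with its notches around the keys and the tabs over the lid. The pointer meets the locked bar at (385,435), the grip is at azimuth 70° (locked), and the robot is clear.

```bash
python3 -c "
from station import bot
print(bot.hand_in())"
```

```text
the job is handed in; nothing more can be done
None
```

The polisher is closed and handed in at about 19.5 s: I opened the collar to its stop, seated the lid flat over the keys, and turned the collar clockwise to its stop at the locked mark; the jar and tin measured unmoved, and the pliers, mostly hidden by the arm in the last picture, were never approached at their level.

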